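Ready the sleeve feeder for its next batch

ROBOT

A 6-joint arm with a two-finger parallel gripper is mounted at the origin on a cart in front of the work surface, level with it; the furniture and walls round the work are solid. World frame = base frame: x ahead of the robot, y to its left, z up, the work surface at z = 0. Lengths are in m, angles in degrees, forces in N, time in s.
With the tool pointing down it reaches from about 0.325 to 0.775 m from the base axis. Payload 5.5 kg.
Tool frame: the origin (TCP) lies at the very end of the fingers, on their centre line; the grasp point (between the pads) lies 19 mm behind it (manip.grip_depth is the z of the grasp point in the tool frame, in m); z points along the fingers, y is the line along which they close (so a half turn about z gives the same grasp; the last joint's range is limited). The gripper opens to 88 mm and grips with 3 to 60 N. Pads are 20 mm wide; open, the fingers measure 115 mm over their backs; the gripper's body (75 mm by 178 mm) begins 61 mm behind the grasp point.
Start: joints at [-79.452, 5.22, 70.514, -0, 104.267, -3.249], TCP at [0.143, -0.583, 0.202] pointing down, gripper open.
Joint ranges: [-164.24, 164.24], [-49.07, 125.15], [9.68, 141.18], [-86.29, 266.29], [3.28, 154.24], [-151.56, 151.56]. Speed limits (degrees/s): [147.25, 147.25, 172.46, 180, 180, 180].

INTERFACE

Orientations are given as [roll, pitch, yaw] about the fixed x, y, z axes, in that order (R = Rz(yaw) Ry(pitch) Rx(roll)).
In Python, from rig import manip, imaging gives the robot as it stands.
- The arm moves only by the tool jog_arm, never from a script. Its argument "plan" is a list of rows, each an object with "angular": the turn, a rotation vector about the tool's x, y, z in rad, a list of three; "translation": the shift along the tool's x, y, z in m, a list of three; "fingers": the opening in per cent of the stroke, from 0 (shut) to 100 (fully open). In form: [{"angular": [rx, ry, rz], "translation": [x, y, z], "fingers": fingers}, ...]. A call has 1 to 10 rows; each row shifts and turns the commanded pose from where the row before left it, along the tool's axes as they then stand; what a row does not reach is not made up. A row lasts 1/8 s, in which the tool goes at most 62.5 mm and 10.7 degrees, less where a joint would pass 70% of its speed; a pose out of reach is approached as far as the arm can. A call with a gripper value outside its range is refused whole. The fingers move at their own pace and stop on an object; "grip_force" is the grip in N (left out, the last holds). Time passes only in rows, so rows that do not move let the fingers close. It gives the time, the measured TCP pose, the force, the opening and the grip force at its end, in the units of the state.
- manip.read_state(): the state, without advancing time (a new reading comes with each control period).
- imaging.snapshot(name): name is "scene" or "top" or "wrist"; returns the picture (420x560x3 uint8, blue, green, red); there is no depth.
- imaging.get_calibration(name): a dict with "fx", "fy", "cx", "cy" (pixels), "T" (4x4, takes a point from camera to world coordinates). Camera axes: x right, y up, looking along -z (the intrinsics and any distortion apply to the point x, -y, -z); pixel columns grow to the right and rows downward; lengths in m; the calibration is good to about 2 mm. A picture is of the moment at which its call begins: read the wrist's pose just before it. get_calibration takes no time and is no camera call; for the wrist camera it gives the pose at the moment of the call.
- manip.hand_in(): hands the job in; it is judged then, once.
The state is a dict: "clock": time; "joint_positions": joint angles; "joint_vel": joint speeds; "tau": joint torques, N m; "tcp_pos": TCP position; "ee_rot": TCP orientation; "force": force on the tool from outside, world axes, zero at the start; "ft_torque": the same for the moment, N m; "gripper_width": finger opening in m; "finger_force": force on a finger pad.
Only numpy, scipy, OpenCV 4.12 (cv2) and the standard library are available. Lean on these libraries where they do the work, as an engineer would, in place of code of your own. Each camera call takes 0.05 s, during which the arm holds its last target. There are 200 camera calls.

TASK

Get the sleeve feeder ready for its next batch: put the two loose steel sleeves, one on top of the other, down its clear feed tube, and set the thumbwheels of its batch counter, from left to right, to 2 - 6 - 3, each wheel clicked home on its digit (the digit is the number of dots on the face that points up). Do not force anything on the feeder, and leave the jar of screws, the roll of tape and the spanner where they are.

Things in the scene. Friction and masses are not known exactly. Their poses are not given: they have to be found in the camera images.
- feeder: Bench feeder screwed to the worktop: dark base plate 204 (x) by 124 (y) mm; in front (-x, toward the robot) a grey counter console 90 by 120 mm, top panel 68 mm high, three black thumbwheels standing out of its slots to 80 mm (82 mm while a rib passes the top); behind it an upright clear tube with a flared mouth. Origin: centre of the underside; x to the back, y to its left, z up.
- tube_mouth (a point): Centre of the mouth of the clear feed tube, 134 mm above the worktop. The rim is 54 mm across outside and about 48 mm inside, and narrows like a funnel over the upper 20 mm to a straight bore of 32 mm. Nothing of the feeder is higher. Axes as the feeder's.
- tube_floor (a point): Centre of the floor inside the feed tube, 30 mm above the worktop, 104 mm below the mouth; two sleeves stacked on it stand 90 mm high, 14 mm below the rim.
- sleeve1_mid (a point): Centre (half-way up) of one of two alike loose plain steel spacer sleeves, 26 mm outside diameter, 16 mm bore, 45 mm long, 55 to 115 g, standing upright on the worktop.
- sleeve2_mid (a point): Centre (half-way up) of one of two alike loose plain steel spacer sleeves, 26 mm outside diameter, 16 mm bore, 45 mm long, 55 to 115 g, standing upright on the worktop. The other one of the two.
- wheel_left_axle (a point): Centre of the left thumbwheel, on its axle 50 mm above the worktop; fixed to the feeder, axes as the feeder's; the wheel turns about this y axis. The wheels are alike: black eight-sided drums 18 mm wide, 52 mm across flats; on each edge between two flats stands a straight rib 4 mm thick, its crest at radius 32 mm. The flats bear 0 to 7 white dots in dice patterns.
- wheel_middle_axle (a point): Centre of the middle thumbwheel, on its axle, 38 mm to the right of the left one; the panel's top is 18 mm above the axle. At rest on a digit a flat is level on top, and the nearest two ribs have their crests 12 mm in front of and 12 mm behind the axle, 30 mm above it.
- wheel_right_axle (a point): Centre of the right thumbwheel, on its axle, 38 mm to the right of the middle one. Each wheel has a spring-ball click stop at every digit: some 2 to 4 N sideways on a rib turns it, it jumps on by itself once past half-way to the next digit, and let go in between it settles on a digit. Close to half-way it can stay balanced, and now and then starts so.
- wheel_left (a joint): Angle of the left thumbwheel (rad), endless both ways. It shows digit d (the flat with d dots faces straight up) at d x 0.785 plus or minus whole turns (6.283). Pushing the top of the wheel away from the console's front (feeder +x) raises angle and digit; after 7 comes 0.
- wheel_middle (a joint): Angle of the middle thumbwheel (rad), endless both ways. It shows digit d (the flat with d dots faces straight up) at d x 0.785 plus or minus whole turns (6.283). Pushing the top of the wheel away from the console's front (feeder +x) raises angle and digit; after 7 comes 0.
- wheel_right (a joint): Angle of the right thumbwheel (rad), endless both ways. It shows digit d (the flat with d dots faces straight up) at d x 0.785 plus or minus whole turns (6.283). Pushing the top of the wheel away from the console's front (feeder +x) raises angle and digit; after 7 comes 0.
- screw_jar: Bystander: glass jar of screws with a screw lid, 66 mm diameter, 88 mm high, standing behind the feeder. Origin: centre of its underside.
- tape_roll: Bystander: roll of masking tape lying flat, 100 mm diameter, 24 mm high, to the left behind. Origin: centre of its underside.
- spanner: Bystander: combination spanner, 147 by 20 by 8 mm, lying to the right of the feeder. Origin: centre of its underside.
There are look-alikes about, which are no part of the job. What is shaped like the part that bears sleeve2_mid but orange or purple is not meant.

How it is judged (in metres and radians):
At the end, for the whole second after the job is handed in: Both sleeves stand stacked inside the feed tube (centres within 8 mm of its axis, the upper one's centre no more than 74 mm above the tube's floor), and the left, middle and right wheels rest within 0.15 rad of digits 2, 6 and 3 ((value of joint wheel_left between -11.146 and -10.846 rad or value of joint wheel_left between -4.862 and -4.562 rad or value of joint wheel_left between 1.421 and 1.721 rad or value of joint wheel_left between 7.704 and 8.004 rad or value of joint wheel_left between 13.987 and 14.287 rad) and (value of joint wheel_middle between -8.004 and -7.704 rad or value of joint wheel_middle between -1.721 and -1.421 rad or value of joint wheel_middle between 4.562 and 4.862 rad or value of joint wheel_middle between 10.846 and 11.146 rad or value of joint wheel_middle between 17.129 and 17.429 rad) and (value of joint wheel_right between -10.36 and -10.06 rad or value of joint wheel_right between -4.077 and -3.777 rad or value of joint wheel_right between 2.206 and 2.506 rad or value of joint wheel_right between 8.489 and 8.789 rad or value of joint wheel_right between 14.773 and 15.073 rad) and horizontal distance between each of sleeve1_mid, sleeve2_mid and tube_floor below 0.008 m and z of sleeve1_mid in the frame of tube_floor between 0.015 and 0.074 m and z of sleeve2_mid in the frame of tube_floor between 0.015 and 0.074 m); the robot touches nothing.
It fails at once if the feeder is forced: more than 40 N between the robot and the feeder or its wheels (contact force between any of the fingers, the arm and feeder above 40 N).
It fails at once if the jar of screws is shifted by more than 30 mm (distance of screw_jar from where it was at the start of the episode above 0.03 m).
It fails at once if the roll of tape is shifted by more than 30 mm (distance of tape_roll from where it was at the start of the episode above 0.03 m).
It fails at once if the spanner is shifted by more than 30 mm (distance of spanner from where it was at the start of the episode above 0.03 m).
It also fails if it takes over 72 s, if anything falls off the work surface, if the arm or the gripper's body presses on something with over 40 N, if the wrist force passes 120 N, or if a joint passes its speed limit or range.

## Working session

There is one attempt and no reset: what is moved stays moved. The work goes in short steps, Python scripts to look and compute and a tool call to move; the robot and the scene stay as the last step left them, time stands still between calls to the robot, and variables do not carry over. Pictures are saved under pics/ and viewed, at most 10 in all, crops included, and the job is handed in when it is done.

Besides the shell and the picture viewer there is one more tool, called after "Request:" in YAML: its name, and indented under it one key for each argument. jog_arm: Moves the arm, as the interface text tells. Its arguments: {"type":"object","properties":{"plan":{"type":"array"},"grip_force":{"type":"number"}},"required":["plan"]}

```bash
ls; mkdir -p pics
python3 - <<'E'
from rig import manip, imaging
import cv2, numpy as np
a=imaging.snapshot("scene"); b=imaging.snapshot("top")
cv2.imwrite("pics/s.png",a); cv2.imwrite("pics/t.png",b)
for n in("scene","top"):
    c=imaging.get_calibration(n); print(n,{k:(np.round(v,4).tolist() if not isinstance(v,str) else v) for k,v in c.items()})
print(manip.read_state(), manip.grip_depth)
E
```

```text
pics
scene {'fx': 442.6678, 'fy': 442.6678, 'cx': 278.8579, 'cy': 213.8013, 'T': [[-0.6519, 0.3781, -0.6574, 0.0041], [-0.7583, -0.3382, 0.5574, 0.7052], [-0.0115, 0.8618, 0.5071, 0.541], [0.0, 0.0, 0.0, 1.0]]}
top {'fx': 406.9153, 'fy': 406.9153, 'cx': 283.3931, 'cy': 211.8563, 'T': [[0.0205, 0.9974, -0.0697, 0.4908], [-0.9998, 0.0205, -0.0002, 0.2391], [0.0013, 0.0697, 0.9976, 0.9474], [0.0, 0.0, 0.0, 1.0]]}
{'clock': 0.1, 'joint_positions': array([-7.94521609e+01,  5.26181095e+00,  7.05742461e+01, -7.20923155e-04,
        1.04267679e+02, -3.24898030e+00]), 'joint_vel': array([-0.0217126 ,  0.02859653, -0.16490754, -0.10498986,  0.08148156,
        0.0686898 ]), 'tau': array([ 2.78933847e-03, -4.47856915e+01, -4.07570601e+01,  7.00776558e-02,
        2.84165901e-02, -1.04481289e-04]), 'tcp_pos': array([ 0.14302302, -0.58239299,  0.20129571]), 'ee_rot': array([-1.79896391e+02, -5.18135948e-03,  1.37966376e+01]), 'force': array([ 0.06217983, -0.26015636, -0.63338882]), 'ft_torque': array([ 0.01931155,  0.04473454, -0.02469633]), 'finger_force': 0.0, 'gripper_width': 0.08748470340256517} -0.0187
```

View pics/s.png

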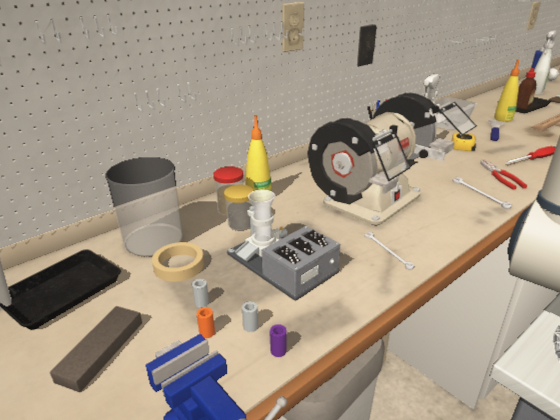

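View pics/t.png

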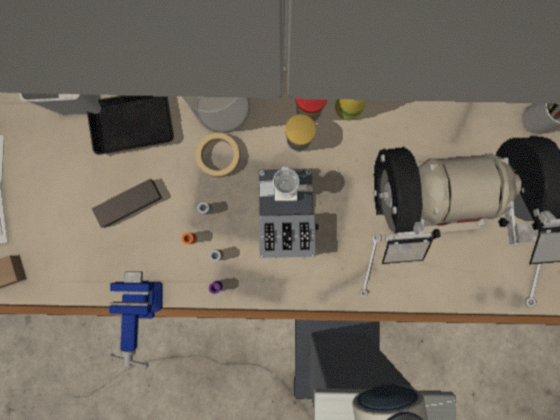

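The scene picture shows the feeder at about (285,255), grey sleeves at (200,293) and (250,317), and orange and purple look-alikes. In the top picture the grey sleeves are near (203,208) and (216,255), with the feeder at (287,212).

```bash
cat > h.py <<'E'
import numpy as np, cv2
from rig import manip, imaging
def ray(c,u,v):
    d=np.array([(u-c["cx"])/c["fx"],-(v-c["cy"])/c["fy"],-1.]); T=np.array(c["T"]); return T[:3,3],T[:3,:3]@d
def hit(c,u,v,z):
    o,d=ray(c,u,v); return o+d*(z-o[2])/d[2]
def proj(c,p):
    T=np.array(c["T"]); q=T[:3,:3].T@(np.array(p)-T[:3,3]); return c["cx"]+c["fx"]*q[0]/-q[2], c["cy"]-c["fy"]*q[1]/-q[2]
E
python3 - <<'E'
from h import *
b=cv2.imread("pics/t.png")
cv2.imwrite("pics/tc.png",cv2.resize(b[150:270,180:340],None,fx=5,fy=5,interpolation=cv2.INTER_CUBIC))
c=imaging.get_calibration("top")
for n,u,v,z in [("s1",203,208,.045),("s2",216,255,.045),("or",189,238,.045),("pu",215,287,.045),("mouth",287,180,.134),("midwheel",287,236,.078),("jar",300,130,.088),("spanner",370,265,.0),("con_fl",261,256,.068),("con_fr",315,256,.068),("plate",260,170,.01),("plate",313,170,.01)]: print(n,hit(c,u,v,z).round(3))
E
```

```text
s1 [0.559 0.418 0.045]
s2 [0.455 0.386 0.045]
or [0.492 0.447 0.045]
pu [0.385 0.386 0.045]
mouth [0.612 0.233 0.134]
midwheel [0.5   0.231 0.078]
jar [0.728 0.207 0.088]
spanner [0.438 0.036 0.   ]
con_fl [0.456 0.285 0.068]
con_fr [0.458 0.169 0.068]
plate [0.653 0.296 0.01 ]
plate [0.655 0.172 0.01 ]
```

View pics/tc.png

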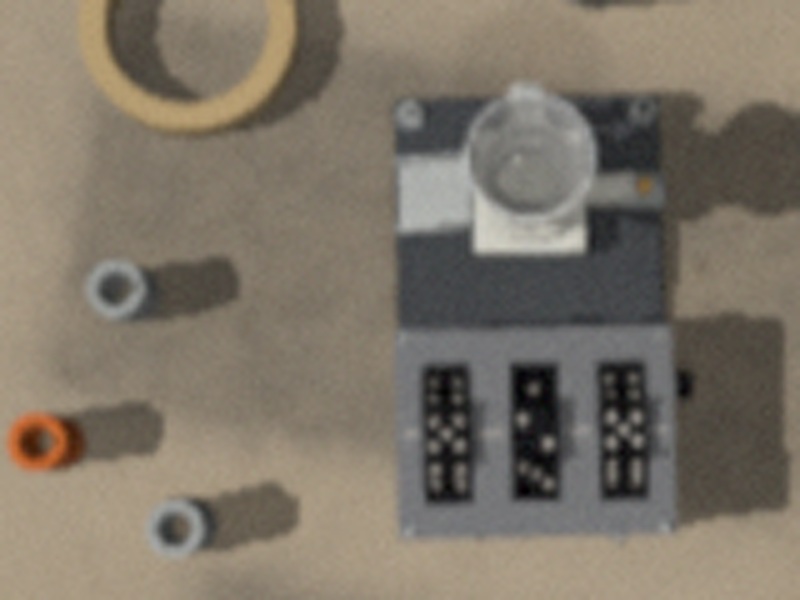

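The crop shows the mouth centre at about top pixel (286.5,181). Left and right wheels both seem to show 5 and the middle 2, but they are too coarse to trust, so I'll go over for a wrist view.

Request:
jog_arm:
  plan:
    - {"angular": [0,0,-0.1663],"translation": [0,0,-0.02],"fingers": 57}
    - {"angular": [0,0,-0.1663],"translation": [0,0,-0.02],"fingers": 57}
    - {"angular": [0,0,-0.1663],"translation": [0,0,-0.02],"fingers": 57}
    - {"angular": [0,0,-0.1663],"translation": [0,0,-0.02],"fingers": 57}
    - {"angular": [0,0,-0.1663],"translation": [0,0,-0.02],"fingers": 57}
    - {"angular": [0,0,-0.1663],"translation": [0,0,-0.02],"fingers": 57}
    - {"angular": [0,0,-0.1663],"translation": [0,0,-0.02],"fingers": 57}
    - {"angular": [0,0,-0.1663],"translation": [0,0,-0.01],"fingers": 57}

```text
clock: 1.1
tcp_pos: [0.1431, -0.5828, 0.3532]
ee_rot: [180.0, 0.0, 90.3]
force: [0.6, -0.0, -0.5]
gripper_width: 0.0499
finger_force: 0.0
```

Request:
jog_arm:
  plan:
    - {"angular": [0,0,0],"translation": [0.053,0.025,0],"fingers": 57}
    - {"angular": [0,0,0],"translation": [0.053,0.025,0],"fingers": 57}
    - {"angular": [0,0,0],"translation": [0.053,0.025,0],"fingers": 57}
    - {"angular": [0,0,0],"translation": [0.053,0.025,0],"fingers": 57}
    - {"angular": [0,0,0],"translation": [0.053,0.025,0],"fingers": 57}
    - {"angular": [0,0,0],"translation": [0.053,0.025,0],"fingers": 57}
    - {"angular": [0,0,0],"translation": [0.053,0.025,0],"fingers": 57}
    - {"angular": [0,0,0],"translation": [0.053,0.025,0],"fingers": 57}
    - {"angular": [0,0,0],"translation": [0.053,0.025,0],"fingers": 57}

```text
clock: 2.22
tcp_pos: [0.3682, -0.1038, 0.3521]
ee_rot: [180.0, 0.0, 90.0]
force: [0.6, -0.8, 0.9]
gripper_width: 0.0504
finger_force: 0.0
```

Run:
```python
from h import *
s=manip.read_state(); c=imaging.get_calibration("wrist"); print(s["tcp_pos"],s["ee_rot"],s["joint_positions"],s["force"]); print({k:np.round(v,4).tolist() for k,v in c.items()})
```

```text
[ 0.36820911 -0.10378901  0.35209837] [1.79994326e+02 5.10378968e-03 9.00065440e+01] [-2.08380808e+01 -2.23149542e+01  7.96517715e+01 -3.26711101e-03
  1.22656064e+02 -2.08463881e+01] [ 0.55147364 -0.76282946  0.87421491]
{'fx': 289.2676, 'fy': 289.2676, 'cx': 281.0198, 'cy': 213.0502, 'T': [[1.0, 0.0009, -0.0009, 0.3685], [-0.0007, 0.9643, 0.2647, -0.0318], [0.0011, -0.2647, 0.9643, 0.5344], [0.0, 0.0, 0.0, 1.0]]}
```

Request:
jog_arm:
  plan:
    - {"angular": [0,0,0],"translation": [0.047,0.0215,0.019],"fingers": 57}
    - {"angular": [0,0,0],"translation": [0.047,0.0215,0.019],"fingers": 57}
    - {"angular": [0,0,0],"translation": [0.047,0.0215,0.019],"fingers": 57}
    - {"angular": [0,0,0],"translation": [0.047,0.0215,0.019],"fingers": 57}
    - {"angular": [0,0,0],"translation": [0.047,0.0215,0.019],"fingers": 57}
    - {"angular": [0,0,0],"translation": [0.047,0.0215,0.019],"fingers": 57}
    - {"angular": [0,0,0],"translation": [0.047,0.0215,0.019],"fingers": 57}
    - {"angular": [0,0,0],"translation": [0.047,0.0215,0.019],"fingers": 57}
    - {"angular": [0,0,0],"translation": [0,0,0],"fingers": 57}

```text
clock: 3.35
tcp_pos: [0.5389, 0.2727, 0.195]
ee_rot: [-179.6, 0.2, 90.2]
force: [0.6, -1.1, -0.7]
gripper_width: 0.05
finger_force: 0.0
```

Run:
```python
from h import *
import pickle
s=manip.read_state(); c=imaging.get_calibration("wrist"); a=imaging.snapshot("wrist"); cv2.imwrite("pics/w.png",a); pickle.dump(c,open("w.pkl","wb")); print(s["tcp_pos"],s["ee_rot"],s["force"])
for p in [(.612,.233,.134),(.5,.231,.078),(.559,.418,.045),(.455,.386,.045)]: print(proj(c,p))
cv2.imwrite("pics/w2.png",cv2.resize(a,None,fx=1.42,fy=1.42,interpolation=cv2.INTER_CUBIC))
```

```text
[0.53889763 0.27270858 0.19502757] [-1.79565887e+02  1.56657674e-01  9.02177642e+01] [ 0.58523901 -1.11168013 -0.7237609 ]
(np.float64(360.96214033815164), np.float64(260.7603115603119))
(np.float64(245.9412209524845), np.float64(240.2246807241134))
(np.float64(301.3196813132679), np.float64(60.250899858012815))
(np.float64(203.4908837331452), np.float64(93.100160530451))
```

View pics/w2.png

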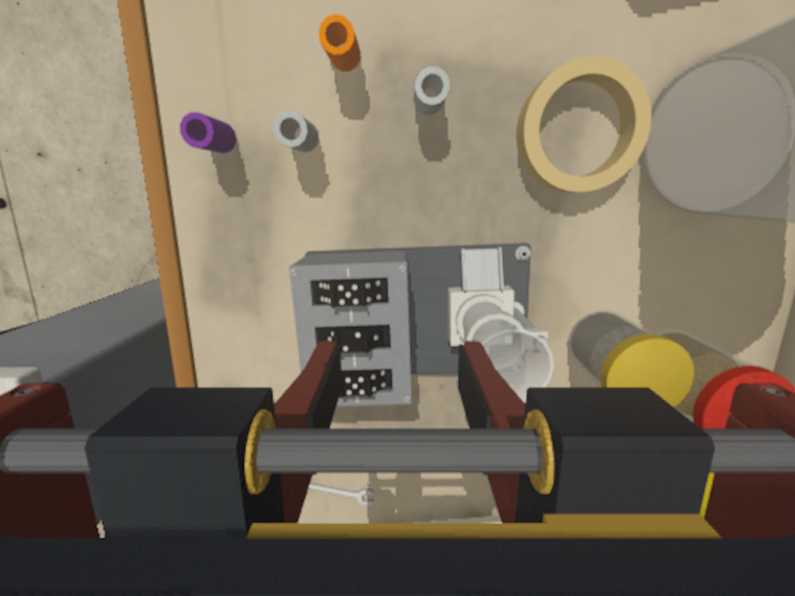

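The wrist view shows sleeve tops at (433,85) and (291,129) in the enlarged image, the mouth at about (512,352), the left wheel showing 5, and the middle and right partly hidden.

Run:
```python
from h import *
import pickle
w=pickle.load(open("w.pkl","rb")); t=imaging.get_calibration("top"); f=1.42
for n,u,v,z in [("mouth",512,352,.134),("s1",433,85,.045),("s2",291,129,.045),("pu",198,129,.045),("or",337,33,.045),("con fl",292,265,.068),("con bl",408,255,.068),("con br",411,404,.068),("Lwheel",348,292,.076),("plate bl",530,245,.008),("tape",588,123,.024)]: print(n,hit(w,u/f-.3,v/f-.3,z).round(4))
T=lambda x,y:(180+x/5-.4,150+y/5-.4)
for n,u,v,z in [("mouth",533,155,.134),("s1",117,290,.045),("s2",180,527,.045),("con fl",400,533,.068),("con fr",676,533,.068),("con bl",400,328,.068),("con br",672,326,.068),("L",447,433,.076),("M",535,432,.076),("R",624,430,.076),("plate bl",395,97,.008),("plate br",660,97,.008)]: print(n,hit(t,*T(u,v),z).round(4))
a=cv2.imread("pics/w.png")[175:290,200:300]
cv2.imwrite("pics/wz.png",cv2.resize(a,None,fx=5,fy=5,interpolation=cv2.INTER_CUBIC))
```

```text
mouth [0.6104 0.2459 0.134 ]
s1 [0.5624 0.4187 0.045 ]
s2 [0.4564 0.3885 0.045 ]
pu [0.3862 0.3884 0.045 ]
or [0.4934 0.452  0.045 ]
con fl [0.4564 0.2892 0.068 ]
con bl [0.5449 0.2972 0.068 ]
con br [0.5485 0.1717 0.068 ]
Lwheel [0.4996 0.2701 0.076 ]
plate bl [0.655  0.2973 0.008 ]
tape [0.6874 0.3962 0.024 ]
mouth [0.6108 0.2349 0.134 ]
s1 [0.5596 0.4183 0.045 ]
s2 [0.4553 0.3869 0.045 ]
con fl [0.4556 0.2885 0.068 ]
con fr [0.458  0.1698 0.068 ]
con bl [0.5439 0.2906 0.068 ]
con br [0.5472 0.1729 0.068 ]
L [0.4989 0.269  0.076 ]
M [0.5    0.2314 0.076 ]
R [0.5017 0.1933 0.076 ]
plate bl [0.6553 0.2991 0.008 ]
plate br [0.6579 0.1756 0.008 ]
```

View pics/wz.png

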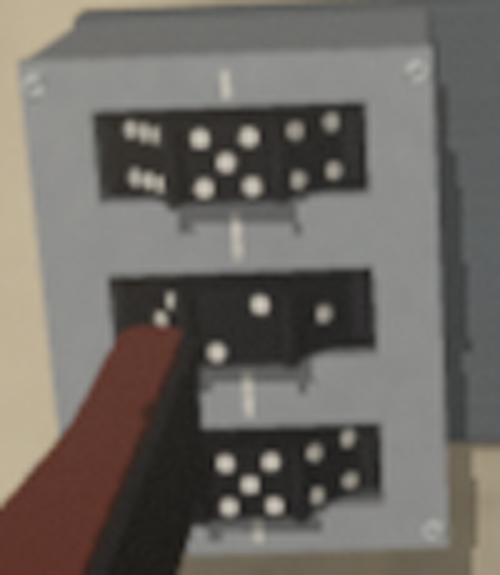

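Wheels read 5, 2, 5 (left, middle, right). The required turns are -3, ±4 and -2 clicks. First I'll do the sleeve at (0.561, 0.4185).

Request:
jog_arm:
  plan:
    - {"angular": [0,0,0],"translation": [0.049,0.007,0.02],"fingers": 57}
    - {"angular": [0,0,0],"translation": [0.049,0.007,0.02],"fingers": 57}
    - {"angular": [0,0,0],"translation": [0.048,0.007,0.02],"fingers": 57}
    - {"angular": [0,0,0],"translation": [0,0,0.03],"fingers": 57}
    - {"angular": [0,0,0],"translation": [0,0,0],"fingers": 57}
    - {"angular": [0,0,0],"translation": [0,0,0],"fingers": 57}

```text
clock: 4.15
tcp_pos: [0.5615, 0.4156, 0.1129]
ee_rot: [179.9, -0.1, 89.9]
force: [-0.6, -0.2, 0.7]
gripper_width: 0.0502
finger_force: 0.0
```

Run:
```python
from h import *
import pickle
s=manip.read_state(); c=imaging.get_calibration("wrist"); a=imaging.snapshot("wrist"); print(s["tcp_pos"],s["ee_rot"])
print(proj(c,(.561,.4185,.045)))
cv2.imwrite("pics/g.png",a)
```

```text
[0.5614667  0.41558834 0.11294811] [ 1.79864634e+02 -7.59552576e-02  8.99445411e+01]
(np.float64(279.7292633185607), np.float64(213.6124981783311))
```

View pics/g.png

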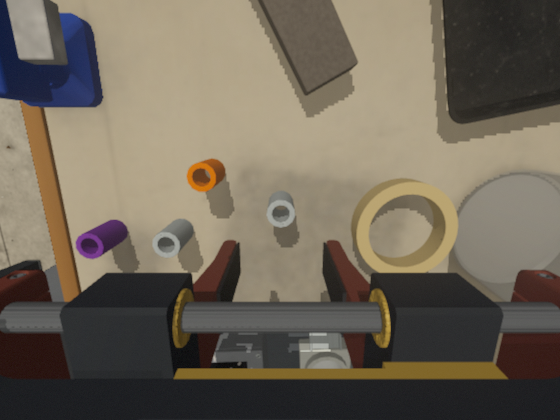

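Sleeve 1's top ring is at (281,212), matching the prediction. Descend and grip.

Request:
jog_arm:
  plan:
    - {"angular": [0,0,0],"translation": [0.0025,0,0.03],"fingers": 57}
    - {"angular": [0,0,0],"translation": [0,0,0.03],"fingers": 57}
    - {"angular": [0,0,0],"translation": [0,0,0.02],"fingers": 57}
    - {"angular": [0,0,0],"translation": [0,0,0],"fingers": 57}
    - {"angular": [0,0,0],"translation": [0,0,0],"fingers": 20}
    - {"angular": [0,0,0],"translation": [0,0,0],"fingers": 20}
    - {"angular": [0,0,0],"translation": [0,0,0],"fingers": 20}
    - {"angular": [0,0,0],"translation": [0,0,0],"fingers": 20}
  grip_force: 20

```text
clock: 5.2
tcp_pos: [0.5608, 0.4191, 0.0308]
ee_rot: [180.0, -0.0, 90.0]
force: [0.0, -1.0, 0.1]
gripper_width: 0.0179
finger_force: 0.0
```

Run:
```python
from h import *
a=imaging.snapshot("wrist");b=imaging.snapshot("scene"); t=imaging.snapshot("top")
cv2.imwrite("pics/g2.png",np.hstack([cv2.resize(a[150:360,130:430],(400,280)),cv2.resize(b[240:380,130:330],(400,280))]))
c=imaging.get_calibration("wrist"); print(proj(c,(.561,.4185,.045)),proj(c,(.561,.4185,.031)), manip.read_state()["gripper_width"])
```

```text
(np.float64(280.8533580799432), np.float64(253.89962756759306)) (np.float64(280.84324992709776), np.float64(245.5522706890927)) 0.017702245898526595
```

View pics/g2.png

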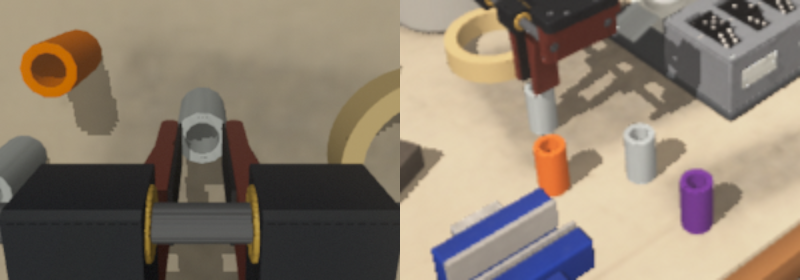

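Run:
```python
from h import *
a=imaging.snapshot("wrist");b=imaging.snapshot("scene"); t=imaging.snapshot("top")
cv2.imwrite("pics/g3w.png",a);cv2.imwrite("pics/g3s.png",b);cv2.imwrite("pics/g3t.png",t)
S=imaging.get_calibration("scene");W=imaging.get_calibration("wrist")
p=manip.read_state()["tcp_pos"]; print(p)
q=lambda c,x:np.round(proj(c,x),1)
for d in [(-.0089,-.01,0),(-.0089,.01,0),(.0089,-.01,0),(.0089,.01,0),(-.0225,-.01,0),(-.0225,.01,0)]: print("tip",d,q(S,p+d),q(W,p+d))
for z in(0,.045): print("sl",z,q(S,(.561,.4185,z)),q(W,(.561,.4185,z)))
A=cv2.resize(a[200:320,220:340],(480,480),interpolation=cv2.INTER_CUBIC)
B=cv2.resize(b[255:335,160:240],(320,320),interpolation=cv2.INTER_CUBIC)
B=np.vstack([B,np.zeros((160,320,3),np.uint8)])
cv2.imwrite("pics/g3.png",np.hstack([A,B]))
```

```text
[0.56063533 0.4189568  0.03024929]
tip (-0.0089, -0.01, 0) [207.5 288.8] [267.3 258.2]
tip (-0.0089, 0.01, 0) [197.8 293.8] [266.9 230.4]
tip (0.0089, -0.01, 0) [202.1 284. ] [293.4 258.2]
tip (0.0089, 0.01, 0) [192.4 288.8] [293.7 230.4]
tip (-0.0225, -0.01, 0) [211.7 292.6] [247.4 258.2]
tip (-0.0225, 0.01, 0) [202.  297.7] [246.5 230.5]
sl 0 [201.8 301.6] [280.9 230.6]
sl 0.045 [199.2 282.1] [280.9 253.9]
```

View pics/g3.png

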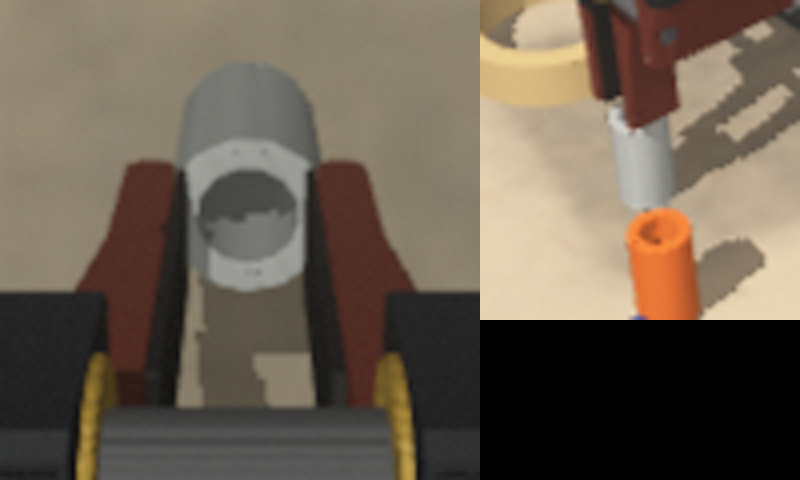

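The sleeve stands centred between the pads in the wrist view, yet the reading says 18 mm. I'll close fully and see.

Request:
jog_arm:
  plan:
    - {"angular": [0,0,0],"translation": [0,0,0],"fingers": 0}
    - {"angular": [0,0,0],"translation": [0,0,0],"fingers": 0}
    - {"angular": [0,0,0],"translation": [0,0,0],"fingers": 0}
  grip_force: 20

```text
clock: 5.88
tcp_pos: [0.5607, 0.419, 0.0303]
ee_rot: [-180.0, -0.0, 90.0]
force: [0.3, 0.4, -0.0]
gripper_width: 0.0003
finger_force: 0.0
```

Run:
```python
from h import *
a=imaging.snapshot("wrist");b=imaging.snapshot("scene")
cv2.imwrite("pics/g4w.png",a);cv2.imwrite("pics/g4s.png",b)
S=imaging.get_calibration("scene");W=imaging.get_calibration("wrist")
p=manip.read_state()["tcp_pos"]
q=lambda c,x:np.round(proj(c,x),1)
for z in (.03,.04,.05,.06):
  print(z,"W front/back edge",q(W,(p[0]-.0135,p[1]+.01,z)),q(W,(p[0]+.0135,p[1]+.01,z)),"S",[q(S,(p[0]-.0135,p[1]+d,z)).tolist() for d in(-.01,.01)])
A=cv2.resize(a[200:300,230:330],(400,400),interpolation=cv2.INTER_CUBIC)
B=cv2.resize(b[245:325,150:230],(400,400),interpolation=cv2.INTER_CUBIC)
cv2.imwrite("pics/g4.png",np.hstack([A,B]))
```

```text
0.03 W front/back edge [260.1 230.3] [300.6 230.3] S [[208.9, 290.2], [199.2, 295.2]]
0.04 W front/back edge [259.  235.4] [301.7 235.4] S [[208.4, 285.8], [198.6, 290.8]]
0.05 W front/back edge [257.8 241.1] [302.8 241. ] S [[207.9, 281.3], [198.0, 286.2]]
0.06 W front/back edge [256.4 247.4] [304.1 247.4] S [[207.3, 276.8], [197.4, 281.7]]
```

View pics/g4.png

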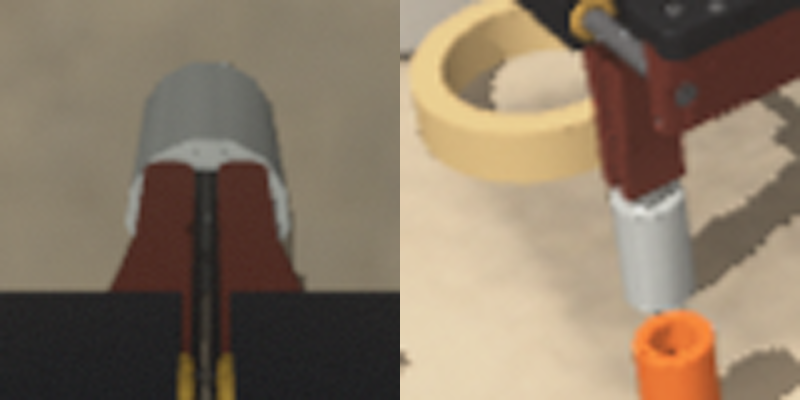

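Both cameras show the fingertips just above the sleeve, with their ends at z≈0.049 while the state says 0.030. So the real finger ends sit about 19 mm above the reported TCP. I'll open, go 19 mm lower and grip.

Request:
jog_arm:
  plan:
    - {"angular": [0,0,0],"translation": [0,0,0],"fingers": 57}
    - {"angular": [0,0,0],"translation": [0,0,0],"fingers": 57}
    - {"angular": [0,0,0],"translation": [0,0,0],"fingers": 57}
    - {"angular": [0,0,0],"translation": [0,0,0.01],"fingers": 57}
    - {"angular": [0,0,0],"translation": [0,0,0.009],"fingers": 57}
    - {"angular": [0,0,0],"translation": [0,0,0],"fingers": 57}
    - {"angular": [0,0,0],"translation": [0,0,0],"fingers": 0}
    - {"angular": [0,0,0],"translation": [0,0,0],"fingers": 0}
    - {"angular": [0,0,0],"translation": [0,0,0],"fingers": 0}
    - {"angular": [0,0,0],"translation": [0,0,0],"fingers": 0}
  grip_force: 20

```text
clock: 7.22
tcp_pos: [0.5609, 0.4191, 0.0118]
ee_rot: [180.0, -0.0, 90.0]
force: [0.7, 0.1, 0.9]
gripper_width: 0.0251
finger_force: 20.0
```

Request:
jog_arm:
  plan:
    - {"angular": [0,0,0],"translation": [0,0,-0.03],"fingers": 0}
    - {"angular": [0,0,0],"translation": [0,0,-0.06],"fingers": 0}
    - {"angular": [0,0,0],"translation": [0,0,-0.06],"fingers": 0}
    - {"angular": [0,0,0],"translation": [-0.046,0.0125,-0.005],"fingers": 0}
    - {"angular": [0,0,0],"translation": [-0.046,0.0125,0],"fingers": 0}
    - {"angular": [0,0,0],"translation": [-0.046,0.0125,0],"fingers": 0}
    - {"angular": [0,0,0],"translation": [-0.0465,0.0125,0],"fingers": 0}
    - {"angular": [0,0,0],"translation": [0,0,0],"fingers": 0}
    - {"angular": [0,0,0],"translation": [0,0,0],"fingers": 0}

```text
clock: 8.35
tcp_pos: [0.6106, 0.2347, 0.1663]
ee_rot: [-180.0, -0.0, 90.0]
force: [-0.6, 0.3, -0.7]
gripper_width: 0.0254
finger_force: 20.0
```

Run:
```python
from h import *
s=manip.read_state(); p=s["tcp_pos"]; print(p,s["ee_rot"],s["force"],s["gripper_width"])
b=imaging.snapshot("scene");t=imaging.snapshot("top");a=imaging.snapshot("wrist")
S=imaging.get_calibration("scene");W=imaging.get_calibration("wrist")
q=lambda c,x:np.round(proj(c,x),1)
for z in(p[2]-.012,p[2]+.033): print("sleeve",q(S,(p[0],p[1],z)))
print("mouth",q(S,(.611,.2345,.134)),[q(S,(.611+dx,.2345+dy,.134)).tolist() for dx,dy in((.027,0),(-.027,0),(0,.027),(0,-.027))])
x,y=q(S,(.611,.2345,.134)).astype(int)
B=cv2.resize(b[y-50:y+50,x-50:x+50],(400,400),interpolation=cv2.INTER_CUBIC); print("crop origin",x-50,y-50)
x,y=q(W,(.611,.2345,.134)).astype(int); y=min(y,360); print("Wmouth",q(W,(.611,.2345,.134)),"origin",x-50,y-50)
A=cv2.resize(a[y-50:y+50,x-50:x+50],(400,400),interpolation=cv2.INTER_CUBIC)
cv2.imwrite("pics/m.png",np.hstack([A,B])); cv2.imwrite("pics/m_s.png",b)
```

```text
[0.61064238 0.2347322  0.16629288] [-1.79984548e+02 -2.99301082e-02  9.00042754e+01] [-0.62455303  0.33120267 -0.71415128] 0.02541373498119335
sleeve [261.2 185.3]
sleeve [260.5 164. ]
mouth [261.5 194.5] [[253.1, 189.8], [270.3, 199.4], [250.6, 198.9], [272.1, 190.2]]
crop origin 211 144
Wmouth [281.2 230.8] origin 231 180
```

View pics/m.png

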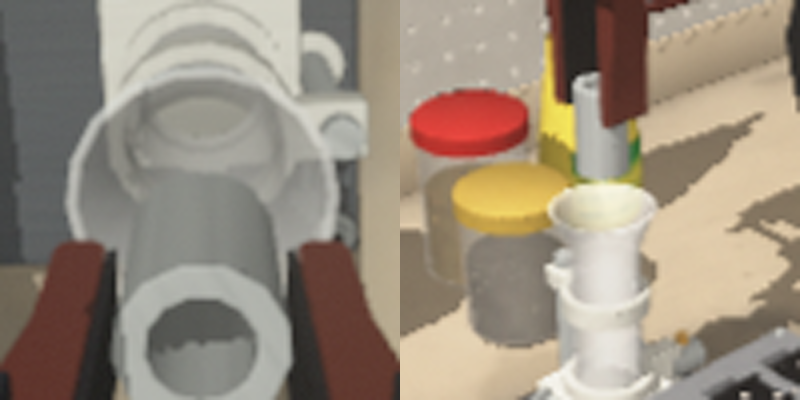

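Run:
```python
from h import *
W=imaging.get_calibration("wrist")
print([np.round(proj(W,(.611+dx,.2345+dy,.134)),1) for dx,dy in((0,.027),(.027,0),(-.027,0))], "observed top 199.5, sides 248..314.8")
# pixel of observed rim top -> y
print(hit(W,281.4,199.5,.134), hit(W,248,227,.134),hit(W,314.8,227,.134))
```

```text
[array([281.3, 197. ]), array([315.7, 230.9]), array([246.7, 230.8])] observed top 199.5, sides 248..314.8
[0.61108133 0.25959314 0.134     ] [0.58508369 0.23761947 0.134     ] [0.63715665 0.23767433 0.134     ]
```

Request:
jog_arm:
  plan:
    - {"angular": [0,0,0],"translation": [-0.001,0,0.01],"fingers": 0}
    - {"angular": [0,0,0],"translation": [0,0,0.01],"fingers": 0}
    - {"angular": [0,0,0],"translation": [0,0,0.008],"fingers": 0}
    - {"angular": [0,0,0],"translation": [0,0,0.006],"fingers": 0}
    - {"angular": [0,0,0],"translation": [0,0,0.005],"fingers": 0}
    - {"angular": [0,0,0],"translation": [0,0,0],"fingers": 0}

```text
clock: 9.25
tcp_pos: [0.6106, 0.2334, 0.1268]
ee_rot: [-180.0, 0.0, 90.0]
force: [0.1, -0.7, -0.8]
gripper_width: 0.0255
finger_force: 20.0
```

Request:
jog_arm:
  plan:
    - {"angular": [0,0,0],"translation": [0,0,0.003],"fingers": 0}
    - {"angular": [0,0,0],"translation": [0,0,0.003],"fingers": 0}
    - {"angular": [0,0,0],"translation": [0,0,0],"fingers": 0}

```text
clock: 9.62
tcp_pos: [0.6106, 0.2334, 0.121]
ee_rot: [-180.0, 0.0, 90.0]
force: [-0.2, 0.6, 0.9]
gripper_width: 0.0256
finger_force: 20.0
```

Request:
jog_arm:
  plan:
    - {"angular": [0,0,0],"translation": [0,0,0],"fingers": 57}
    - {"angular": [0,0,0],"translation": [0,0,0],"fingers": 57}
    - {"angular": [0,0,0],"translation": [0,0,0],"fingers": 57}
    - {"angular": [0,0,0],"translation": [0,0,-0.05],"fingers": 57}
    - {"angular": [0,0,0],"translation": [0.0385,-0.0386,0],"fingers": 57}
    - {"angular": [0,0,0],"translation": [0.0385,-0.0386,0],"fingers": 57}
    - {"angular": [0,0,0],"translation": [0.0385,-0.0386,0],"fingers": 57}
    - {"angular": [0,0,0],"translation": [0.0385,-0.0386,0],"fingers": 57}
    - {"angular": [0,0,0],"translation": [0,0,0.05],"fingers": 57}
    - {"angular": [0,0,0],"translation": [0,0,0],"fingers": 57}

```text
clock: 10.88
tcp_pos: [0.4538, 0.3863, 0.1168]
ee_rot: [-179.6, 0.3, 90.1]
force: [-0.3, -0.7, 1.1]
gripper_width: 0.0502
finger_force: 0.0
```

Run:
```python
from h import *
s=manip.read_state(); print(s["tcp_pos"],s["force"])
W=imaging.get_calibration("wrist"); a=imaging.snapshot("wrist"); cv2.imwrite("pics/s2.png",a)
b=imaging.snapshot("scene"); old=cv2.imread("pics/m_s.png")
cv2.imwrite("pics/after1_s.png",b)
print("pred s2 top",np.round(proj(W,(.456,.3875,.045)),1))
# diff in tube region of scene, vs before the drop
d=cv2.absdiff(old,b).sum(2); S=imaging.get_calibration("scene")
for z in(.03,.0525,.075,.0975,.12,.134): 
  x,y=map(int,proj(S,(.611,.2338,z))); print(z,(x,y),old[y-1:y+2,x-3:x+4].mean((0,1)).round(),b[y-1:y+2,x-3:x+4].mean((0,1)).round())
# sleeve top ring in wrist: bright low-saturation near prediction
h=cv2.cvtColor(a,cv2.COLOR_BGR2HSV); u,v=map(int,proj(W,(.456,.3875,.045)))
m=((h[...,1]<40)&(h[...,2]>150))[v-40:v+40,u-40:u+40].astype(np.uint8)
n,l,st,ce=cv2.connectedComponentsWithStats(m)
for i in range(1,n):
  if st[i,4]>30: print(st[i]+[u-40,v-40,0,0,0],ce[i]+[u-40,v-40])
```

```text
[0.45377705 0.3863045  0.11678145] [-0.2879096  -0.6801017   1.06650137]
pred s2 top [283.4 213.8]
0.03 (263, 238) [199. 208. 212.] [46. 53. 97.]
0.0525 (263, 229) [219. 227. 231.] [ 45.  54. 103.]
0.075 (262, 220) [219. 228. 231.] [46. 46. 48.]
0.0975 (262, 210) [218. 225. 229.] [50. 50. 52.]
0.12 (262, 200) [193. 222. 228.] [43. 43. 46.]
0.134 (261, 194) [209. 235. 238.] [41. 48. 92.]
[269 199  29  27 332] [282.7560241  212.26506024]
```

Request:
jog_arm:
  plan:
    - {"angular": [0,0,0],"translation": [0.0007,0,0.035],"fingers": 57}
    - {"angular": [0,0,0],"translation": [0,0,0.035],"fingers": 57}
    - {"angular": [0,0,0],"translation": [0,0,0.025],"fingers": 57}
    - {"angular": [0,0,0],"translation": [0,0,0.014],"fingers": 57}
    - {"angular": [0,0,0],"translation": [0,0,0],"fingers": 57}
    - {"angular": [0,0,0],"translation": [0,0,0],"fingers": 0}
    - {"angular": [0,0,0],"translation": [0,0,0],"fingers": 0}
    - {"angular": [0,0,0],"translation": [0,0,0],"fingers": 0}
    - {"angular": [0,0,0],"translation": [0,0,0],"fingers": 0}
  grip_force: 20

```text
clock: 12.1
tcp_pos: [0.4566, 0.3885, 0.0133]
ee_rot: [179.9, -0.1, 90.0]
force: [-0.5, 0.4, 3.6]
gripper_width: 0.0253
finger_force: 19.9
```

Request:
jog_arm:
  plan:
    - {"angular": [0,0,0],"translation": [0,0,-0.04],"fingers": 0}
    - {"angular": [0,0,0],"translation": [0,0,-0.06],"fingers": 0}
    - {"angular": [0,0,0],"translation": [0,0,-0.055],"fingers": 0}
    - {"angular": [0,0,0],"translation": [-0.0387,0.0385,0],"fingers": 0}
    - {"angular": [0,0,0],"translation": [-0.0387,0.0385,0],"fingers": 0}
    - {"angular": [0,0,0],"translation": [-0.0387,0.0385,0],"fingers": 0}
    - {"angular": [0,0,0],"translation": [-0.0387,0.0385,0],"fingers": 0}
    - {"angular": [0,0,0],"translation": [0,0,0],"fingers": 0}
    - {"angular": [0,0,0],"translation": [0,0,0],"fingers": 0}

```text
clock: 13.22
tcp_pos: [0.61, 0.2336, 0.1668]
ee_rot: [-179.9, -0.0, 90.0]
force: [-0.4, 0.7, -0.8]
gripper_width: 0.0252
finger_force: 19.9
```

Run:
```python
from h import *
s=manip.read_state(); print(s["tcp_pos"],s["force"],s["gripper_width"])
b=imaging.snapshot("scene"); old=cv2.imread("pics/m_s.png"); S=imaging.get_calibration("scene")
for z in(.03,.04,.0525,.065,.075,.085,.0975,.12): 
  x,y=map(int,proj(S,(.611,.2338,z))); y+=2; print(z,(x,y),old[y-1:y+2,x-3:x+4].mean((0,1)).round(),b[y-1:y+2,x-3:x+4].mean((0,1)).round())
cv2.imwrite("pics/m2_s.png",b)
```

```text
[0.6099775  0.23359491 0.16676587] [-0.36654543  0.65640677 -0.7742391 ] 0.02518487480813898
0.03 (263, 240) [205. 214. 218.] [200. 208. 212.]
0.04 (263, 236) [205. 212. 217.] [193. 200. 203.]
0.0525 (263, 231) [218. 226. 229.] [191. 198. 202.]
0.065 (262, 226) [208. 220. 225.] [197. 209. 213.]
0.075 (262, 222) [208. 222. 226.] [207. 221. 225.]
0.085 (262, 217) [217. 224. 228.] [209. 217. 221.]
0.0975 (262, 212) [219. 226. 229.] [219. 226. 229.]
0.12 (262, 202) [204. 218. 224.] [204. 218. 224.]
```

The tube darkened between the floor and z≈0.07, so sleeve 1 is seated. Now the second one.

Request:
jog_arm:
  plan:
    - {"angular": [0,0,0],"translation": [0,0.0007,0.01],"fingers": 0}
    - {"angular": [0,0,0],"translation": [0,0,0.01],"fingers": 0}
    - {"angular": [0,0,0],"translation": [0,0,0.01],"fingers": 0}
    - {"angular": [0,0,0],"translation": [0,0,0.008],"fingers": 0}
    - {"angular": [0,0,0],"translation": [0,0,0.004],"fingers": 0}
    - {"angular": [0,0,0],"translation": [0,0,0.003],"fingers": 0}
    - {"angular": [0,0,0],"translation": [0,0,0],"fingers": 0}

```text
clock: 14.15
tcp_pos: [0.6111, 0.2333, 0.1223]
ee_rot: [180.0, -0.0, 90.0]
force: [0.3, -0.5, -0.6]
gripper_width: 0.0254
finger_force: 19.9
```

Request:
jog_arm:
  plan:
    - {"angular": [0,0,0],"translation": [0,0,0],"fingers": 57}
    - {"angular": [0,0,0],"translation": [0,0,0],"fingers": 57}
    - {"angular": [0,0,0],"translation": [0,0,0],"fingers": 57}
    - {"angular": [0,0,0],"translation": [0,0,-0.05],"fingers": 57}
    - {"angular": [0,0,0],"translation": [0,0,0],"fingers": 57}

```text
clock: 14.78
tcp_pos: [0.6129, 0.234, 0.178]
ee_rot: [179.5, -0.2, 90.0]
force: [-0.7, 1.0, -0.2]
gripper_width: 0.05
finger_force: 0.0
```

Run:
```python
from h import *
s=manip.read_state(); print(s["tcp_pos"],s["force"],s["gripper_width"])
b=imaging.snapshot("scene"); old=cv2.imread("pics/m_s.png"); o2=cv2.imread("pics/m2_s.png");S=imaging.get_calibration("scene")
for z in(.03,.04,.0525,.065,.075,.085,.0975,.11,.12): 
  x,y=map(int,proj(S,(.611,.2338,z))); y+=2; f=lambda i:i[y-1:y+2,x-3:x+4].mean().round(); print(z,f(old),f(o2),f(b))
```

```text
[0.61289512 0.23399307 0.17804279] [-0.65034034  1.01053626 -0.24339842] 0.04998951636456828
0.03 212.0 207.0 206.0
0.04 211.0 199.0 198.0
0.0525 224.0 197.0 197.0
0.065 218.0 207.0 206.0
0.075 219.0 218.0 217.0
0.085 223.0 215.0 195.0
0.0975 225.0 225.0 193.0
0.11 220.0 220.0 186.0
0.12 216.0 215.0 177.0
```

Both sleeves are in the tube, dark up to about z=0.12 as expected. Next are the wheels: I'll use the far finger's inner face as a hook, dragging toward -x, starting with the left wheel.

Request:
jog_arm:
  plan:
    - {"angular": [0,0,0],"translation": [0.012,-0.043,0],"fingers": 80}
    - {"angular": [0,0,0],"translation": [0.012,-0.043,0],"fingers": 80}
    - {"angular": [0,0,0],"translation": [0.012,-0.0426,0],"fingers": 80}
    - {"angular": [0,0,0],"translation": [0,0,0.05],"fingers": 80}
    - {"angular": [0,0,0],"translation": [0,0,0.04],"fingers": 80}
    - {"angular": [0,0,0],"translation": [0,0,0.01],"fingers": 80}
    - {"angular": [0,0,0],"translation": [0,0,0],"fingers": 80}
    - {"angular": [0,0,0],"translation": [0,0,0],"fingers": 80}

```text
clock: 15.82
tcp_pos: [0.4836, 0.2698, 0.0744]
ee_rot: [179.8, -0.1, 90.0]
force: [-0.4, -0.2, 0.3]
gripper_width: 0.0705
finger_force: 0.0
```

Run:
```python
from h import *
import pickle
s=manip.read_state(); print(s["tcp_pos"],s["force"],s["gripper_width"])
W=imaging.get_calibration("wrist"); a=imaging.snapshot("wrist"); cv2.imwrite("pics/wl.png",a); pickle.dump(W,open("wl.pkl","wb"))
for n,x,y in(("L",.4995,.2695),("M",.5005,.2315),("R",.5015,.1935)): print(n,np.round(proj(W,(x,y,.076)),1),np.round(proj(W,(x+.012,y,.08)),1))
# white dots around left & middle wheel
g=cv2.cvtColor(a,cv2.COLOR_BGR2GRAY)
for n,x,y in(("L",.4995,.2695),("M",.5005,.2315)):
  P=np.array([proj(W,(x+i*.010,y+j*.008,.076)) for i,j in((-1,1),(1,1),(1,-1),(-1,-1))],np.float32)
  H=cv2.getPerspectiveTransform(P,np.array([[0,0],[100,0],[100,80],[0,80]],np.float32)); r=cv2.warpPerspective(g,H,(100,80))
  n_,l,st,ce=cv2.connectedComponentsWithStats((r>120).astype(np.uint8)); print(n,[(ce[i].round().tolist(),int(st[i,4])) for i in range(1,n_)])
```

```text
[0.48355386 0.26975028 0.07440076] [-0.39563814 -0.24711848  0.26443712] 0.0704627044767022
L [304.2 245.7] [323.  247.9]
M [304.5 296.2] [322.4 299.3]
R [304.8 342. ] [321.8 345.7]
L [([75.0, 16.0], 339), ([23.0, 18.0], 324), ([50.0, 45.0], 323), ([78.0, 71.0], 306), ([25.0, 72.0], 267)]
M [([78.0, 16.0], 316)]
```

Request:
jog_arm:
  plan:
    - {"angular": [0,0,0],"translation": [0,0,0.008],"fingers": 80}
    - {"angular": [0,0,0],"translation": [0,0,0.005],"fingers": 80}
    - {"angular": [0,0,0],"translation": [0,0,0],"fingers": 80}
    - {"angular": [0,0,0],"translation": [0,-0.004,0],"fingers": 80}
    - {"angular": [0,0,0],"translation": [0,-0.004,0],"fingers": 80}
    - {"angular": [0,0,0],"translation": [0,0,0],"fingers": 80}

```text
clock: 16.62
tcp_pos: [0.4746, 0.2695, 0.06]
ee_rot: [179.9, -0.0, 90.0]
force: [1.1, -0.3, 2.0]
gripper_width: 0.0702
finger_force: 0.9
```

Request:
jog_arm:
  plan:
    - {"angular": [0,0,0],"translation": [0,-0.004,0],"fingers": 80}
    - {"angular": [0,0,0],"translation": [0,-0.004,0],"fingers": 80}
    - {"angular": [0,0,0],"translation": [0,-0.004,0],"fingers": 80}
    - {"angular": [0,0,0],"translation": [0,-0.003,0],"fingers": 80}
    - {"angular": [0,0,0],"translation": [0,0,0],"fingers": 80}

```text
clock: 17.25
tcp_pos: [0.46, 0.2691, 0.0616]
ee_rot: [179.9, -0.0, 90.0]
force: [-0.1, -2.8, 10.7]
gripper_width: 0.0703
finger_force: 4.8
```

Request:
jog_arm:
  plan:
    - {"angular": [0,0,0],"translation": [0,0,-0.013],"fingers": 80}
    - {"angular": [0,0,0],"translation": [0,0.012,0],"fingers": 80}
    - {"angular": [0,0,0],"translation": [0,0.011,0],"fingers": 80}
    - {"angular": [0,0,0],"translation": [0,0,0],"fingers": 80}
    - {"angular": [0,0,0],"translation": [0,0,0],"fingers": 80}

```text
clock: 17.88
tcp_pos: [0.4822, 0.2692, 0.0716]
ee_rot: [-179.9, 0.0, 90.0]
force: [0.9, -0.2, -0.8]
gripper_width: 0.0702
finger_force: 0.0
```

```bash
cat > d.py <<'E'
from h import *
import sys
s=manip.read_state(); print(s["clock"],s["tcp_pos"].round(4),s["force"].round(1))
W=imaging.get_calibration("wrist"); a=imaging.snapshot("wrist"); cv2.imwrite("pics/d%d.png"%(s["clock"]*100),a)
g=cv2.cvtColor(a,cv2.COLOR_BGR2GRAY)
for n,x,y in(("L",.4995,.2690),("M",.5005,.2310),("R",.5015,.1930)):
  if n not in sys.argv[1]: continue
  P=np.array([proj(W,(x+i*.012,y+j*.009,.076)) for i,j in((-1,1),(1,1),(1,-1),(-1,-1))],np.float32)
  H=cv2.getPerspectiveTransform(P,np.array([[0,0],[120,0],[120,90],[0,90]],np.float32)); r=cv2.warpPerspective(g,H,(120,90))
  n_,l,st,ce=cv2.connectedComponentsWithStats((r>110).astype(np.uint8)); print(n,[(ce[i].round().astype(int).tolist(),int(st[i,4])) for i in range(1,n_) if st[i,4]>40])
E
python3 d.py LM
```

```text
17.875 [0.4822 0.2692 0.0716] [ 0.9 -0.2 -0.8]
L [([85, 19], 357), ([33, 21], 355), ([35, 76], 356), ([87, 74], 354)]
M [([88, 19], 349)]
```

Left wheel now shows 4, so the click works. The vertical load reached 11 N, so I'll go 1 mm higher and repeat twice.

Request:
jog_arm:
  plan:
    - {"angular": [0,0,0],"translation": [0,0,0.008],"fingers": 80}
    - {"angular": [0,0,0],"translation": [0,0,0.004],"fingers": 80}
    - {"angular": [0,0,0],"translation": [0,-0.005,0],"fingers": 80}
    - {"angular": [0,0,0],"translation": [0,-0.004,0],"fingers": 80}
    - {"angular": [0,0,0],"translation": [0,-0.004,0],"fingers": 80}
    - {"angular": [0,0,0],"translation": [0,-0.004,0],"fingers": 80}
    - {"angular": [0,0,0],"translation": [0,-0.004,0],"fingers": 80}
    - {"angular": [0,0,0],"translation": [0,0,-0.012],"fingers": 80}
    - {"angular": [0,0,0],"translation": [0,0.021,0],"fingers": 80}
    - {"angular": [0,0,0],"translation": [0,0,0],"fingers": 80}

```text
clock: 19.18
tcp_pos: [0.4834, 0.2693, 0.0732]
ee_rot: [179.9, -0.0, 90.0]
force: [-1.2, -0.3, -0.3]
gripper_width: 0.0705
finger_force: 0.0
```

```bash
python3 d.py LM
```

```text
19.175 [0.4834 0.2693 0.0732] [-1.2 -0.3 -0.3]
L [([84, 19], 364), ([32, 21], 353), ([34, 76], 350), ([86, 74], 360)]
M [([87, 19], 364)]
```

Request:
jog_arm:
  plan:
    - {"angular": [0,0,0],"translation": [0,0,0.009],"fingers": 80}
    - {"angular": [0,0,0],"translation": [0,0,0.004],"fingers": 80}
    - {"angular": [0,0,0],"translation": [0,-0.006,0],"fingers": 80}
    - {"angular": [0,0,0],"translation": [0,-0.006,0],"fingers": 80}
    - {"angular": [0,0,0],"translation": [0,-0.006,0],"fingers": 80}
    - {"angular": [0,0,0],"translation": [0,-0.005,0],"fingers": 80}
    - {"angular": [0,0,0],"translation": [0,0,0],"fingers": 80}
    - {"angular": [0,0,0],"translation": [0,0,-0.013],"fingers": 80}
    - {"angular": [0,0,0],"translation": [0,0.023,0],"fingers": 80}
    - {"angular": [0,0,0],"translation": [0,0,0],"fingers": 80}

```text
clock: 20.48
tcp_pos: [0.4835, 0.2693, 0.0732]
ee_rot: [179.9, -0.0, 90.0]
force: [0.3, 0.6, -0.8]
gripper_width: 0.0704
finger_force: 0.0
```

```bash
python3 d.py LM
```

```text
20.475 [0.4835 0.2693 0.0732] [ 0.3  0.6 -0.8]
L [([84, 19], 362), ([59, 47], 359), ([34, 76], 353)]
M [([87, 19], 362)]
```

Left is at 3; one more.

Request:
jog_arm:
  plan:
    - {"angular": [0,0,0],"translation": [0,0,0.009],"fingers": 80}
    - {"angular": [0,0,0],"translation": [0,0,0.004],"fingers": 80}
    - {"angular": [0,0,0],"translation": [0,-0.006,0],"fingers": 80}
    - {"angular": [0,0,0],"translation": [0,-0.006,0],"fingers": 80}
    - {"angular": [0,0,0],"translation": [0,-0.006,0],"fingers": 80}
    - {"angular": [0,0,0],"translation": [0,-0.005,0],"fingers": 80}
    - {"angular": [0,0,0],"translation": [0,0,0],"fingers": 80}
    - {"angular": [0,0,0],"translation": [0,0,-0.013],"fingers": 80}
    - {"angular": [0,0,0],"translation": [0,0.023,0],"fingers": 80}
    - {"angular": [0,0,0],"translation": [0,0,0],"fingers": 80}

```text
clock: 21.78
tcp_pos: [0.4835, 0.2693, 0.0732]
ee_rot: [179.9, -0.0, 90.0]
force: [0.0, -0.3, -0.7]
gripper_width: 0.0702
finger_force: 0.0
```

```bash
python3 d.py LM
```

```text
21.775 [0.4835 0.2693 0.0732] [ 0.  -0.3 -0.7]
L [([84, 19], 361), ([34, 76], 355)]
M [([87, 19], 362)]
```

Left is at 2. Now the middle wheel, 4 clicks down.

Request:
jog_arm:
  plan:
    - {"angular": [0,0,0],"translation": [-0.019,0.0005,0],"fingers": 80}
    - {"angular": [0,0,0],"translation": [-0.019,0.0005,0],"fingers": 80}
    - {"angular": [0,0,0],"translation": [0,0,0],"fingers": 80}

```text
clock: 22.2
tcp_pos: [0.4834, 0.2296, 0.0725]
ee_rot: [180.0, 0.0, 89.9]
force: [0.2, 1.1, 1.1]
gripper_width: 0.0702
finger_force: 0.0
```

Request:
jog_arm:
  plan:
    - {"angular": [0,0,0],"translation": [0,0,0.009],"fingers": 80}
    - {"angular": [0,0,0],"translation": [0,0,0.004],"fingers": 80}
    - {"angular": [0,0,0],"translation": [0,-0.006,0],"fingers": 80}
    - {"angular": [0,0,0],"translation": [0,-0.006,0],"fingers": 80}
    - {"angular": [0,0,0],"translation": [0,-0.006,0],"fingers": 80}
    - {"angular": [0,0,0],"translation": [0,-0.005,0],"fingers": 80}
    - {"angular": [0,0,0],"translation": [0,0,0],"fingers": 80}
    - {"angular": [0,0,0],"translation": [0,0,-0.013],"fingers": 80}
    - {"angular": [0,0,0],"translation": [0,0.023,0],"fingers": 80}
    - {"angular": [0,0,0],"translation": [0,0,0],"fingers": 80}

```text
clock: 23.45
tcp_pos: [0.4845, 0.2313, 0.0732]
ee_rot: [180.0, -0.0, 90.0]
force: [-0.3, -0.9, 0.3]
gripper_width: 0.0704
finger_force: 0.0
```

```bash
python3 d.py LMR
```

```text
23.45 [0.4845 0.2313 0.0732] [-0.3 -0.9  0.3]
L [([84, 18], 356), ([35, 76], 359)]
M [([62, 47], 366)]
R [([90, 19], 374), ([38, 21], 367), ([65, 47], 366)]
```

Request:
jog_arm:
  plan:
    - {"angular": [0,0,0],"translation": [0,0,0.009],"fingers": 80}
    - {"angular": [0,0,0],"translation": [0,0,0.004],"fingers": 80}
    - {"angular": [0,0,0],"translation": [0,-0.006,0],"fingers": 80}
    - {"angular": [0,0,0],"translation": [0,-0.006,0],"fingers": 80}
    - {"angular": [0,0,0],"translation": [0,-0.006,0],"fingers": 80}
    - {"angular": [0,0,0],"translation": [0,-0.005,0],"fingers": 80}
    - {"angular": [0,0,0],"translation": [0,0,0],"fingers": 80}
    - {"angular": [0,0,0],"translation": [0,0,-0.013],"fingers": 80}
    - {"angular": [0,0,0],"translation": [0,0.023,0],"fingers": 80}
    - {"angular": [0,0,0],"translation": [0,0,0],"fingers": 80}

```text
clock: 24.75
tcp_pos: [0.4845, 0.2313, 0.0732]
ee_rot: [180.0, -0.0, 90.0]
force: [-0.2, -0.8, 0.2]
gripper_width: 0.0704
finger_force: 0.0
```

Request:
jog_arm:
  plan:
    - {"angular": [0,0,0],"translation": [0,0,0.009],"fingers": 80}
    - {"angular": [0,0,0],"translation": [0,0,0.004],"fingers": 80}
    - {"angular": [0,0,0],"translation": [0,-0.006,0],"fingers": 80}
    - {"angular": [0,0,0],"translation": [0,-0.006,0],"fingers": 80}
    - {"angular": [0,0,0],"translation": [0,-0.006,0],"fingers": 80}
    - {"angular": [0,0,0],"translation": [0,-0.005,0],"fingers": 80}
    - {"angular": [0,0,0],"translation": [0,0,0],"fingers": 80}
    - {"angular": [0,0,0],"translation": [0,0,-0.013],"fingers": 80}
    - {"angular": [0,0,0],"translation": [0,0.023,0],"fingers": 80}
    - {"angular": [0,0,0],"translation": [0,0,0],"fingers": 80}

```text
clock: 26.0
tcp_pos: [0.4845, 0.2313, 0.0732]
ee_rot: [180.0, -0.0, 90.0]
force: [0.1, 0.6, 0.1]
gripper_width: 0.0702
finger_force: 0.0
```

```bash
python3 d.py LMR
```

```text
26.0 [0.4845 0.2313 0.0732] [0.1 0.6 0.1]
L [([84, 18], 357), ([35, 76], 356)]
M [([61, 20], 366), ([87, 18], 365), ([35, 21], 360), ([62, 47], 363), ([89, 74], 372), ([37, 76], 361), ([63, 75], 363)]
R [([90, 19], 371), ([38, 21], 365), ([65, 47], 369)]
```

Middle is at 7; one more click, then two on the right wheel.

Request:
jog_arm:
  plan:
    - {"angular": [0,0,0],"translation": [0,0,0.009],"fingers": 80}
    - {"angular": [0,0,0],"translation": [0,0,0.004],"fingers": 80}
    - {"angular": [0,0,0],"translation": [0,-0.006,0],"fingers": 80}
    - {"angular": [0,0,0],"translation": [0,-0.006,0],"fingers": 80}
    - {"angular": [0,0,0],"translation": [0,-0.006,0],"fingers": 80}
    - {"angular": [0,0,0],"translation": [0,-0.005,0],"fingers": 80}
    - {"angular": [0,0,0],"translation": [0,0,0],"fingers": 80}
    - {"angular": [0,0,0],"translation": [0,0,-0.013],"fingers": 80}
    - {"angular": [0,0,0],"translation": [0,0.023,0],"fingers": 80}
    - {"angular": [0,0,0],"translation": [0,0,0],"fingers": 80}

```text
clock: 27.3
tcp_pos: [0.4845, 0.2313, 0.0732]
ee_rot: [179.9, -0.0, 90.0]
force: [0.1, 0.4, 0.3]
gripper_width: 0.0703
finger_force: 0.0
```

Request:
jog_arm:
  plan:
    - {"angular": [0,0,0],"translation": [-0.019,0.0007,0],"fingers": 80}
    - {"angular": [0,0,0],"translation": [-0.019,0.0008,0],"fingers": 80}
    - {"angular": [0,0,0],"translation": [0,0,0],"fingers": 80}

```text
clock: 27.68
tcp_pos: [0.4849, 0.1916, 0.0725]
ee_rot: [180.0, 0.0, 89.9]
force: [-0.2, -0.3, 0.5]
gripper_width: 0.0702
finger_force: 0.0
```

Request:
jog_arm:
  plan:
    - {"angular": [0,0,0],"translation": [0,0,0.009],"fingers": 80}
    - {"angular": [0,0,0],"translation": [0,0,0.004],"fingers": 80}
    - {"angular": [0,0,0],"translation": [0,-0.006,0],"fingers": 80}
    - {"angular": [0,0,0],"translation": [0,-0.006,0],"fingers": 80}
    - {"angular": [0,0,0],"translation": [0,-0.006,0],"fingers": 80}
    - {"angular": [0,0,0],"translation": [0,-0.005,0],"fingers": 80}
    - {"angular": [0,0,0],"translation": [0,0,0],"fingers": 80}
    - {"angular": [0,0,0],"translation": [0,0,-0.013],"fingers": 80}
    - {"angular": [0,0,0],"translation": [0,0.023,0],"fingers": 80}
    - {"angular": [0,0,0],"translation": [0,0,0],"fingers": 80}

```text
clock: 28.92
tcp_pos: [0.486, 0.1933, 0.0732]
ee_rot: [180.0, -0.0, 90.0]
force: [0.2, 0.5, -0.9]
gripper_width: 0.0702
finger_force: 0.0
```

```bash
python3 d.py LMR
```

```text
28.925 [0.486  0.1933 0.0732] [ 0.2  0.5 -0.9]
L [([84, 18], 361), ([35, 75], 357)]
M [([61, 19], 372), ([87, 18], 364), ([35, 20], 357), ([90, 73], 371), ([37, 75], 367), ([63, 74], 369)]
R [([90, 18], 371), ([38, 20], 366), ([92, 74], 376), ([40, 75], 367)]
```

Left 2, middle 6, right 4. I'll click the right wheel once more, then raise the arm.

Request:
jog_arm:
  plan:
    - {"angular": [0,0,0],"translation": [0,0,0.009],"fingers": 80}
    - {"angular": [0,0,0],"translation": [0,0,0.004],"fingers": 80}
    - {"angular": [0,0,0],"translation": [0,-0.006,0],"fingers": 80}
    - {"angular": [0,0,0],"translation": [0,-0.006,0],"fingers": 80}
    - {"angular": [0,0,0],"translation": [0,-0.006,0],"fingers": 80}
    - {"angular": [0,0,0],"translation": [0,-0.005,0],"fingers": 80}
    - {"angular": [0,0,0],"translation": [0,0,0],"fingers": 80}
    - {"angular": [0,0,0],"translation": [0,0,-0.013],"fingers": 80}
    - {"angular": [0,0,0],"translation": [0,0,-0.06],"fingers": 80}
    - {"angular": [0,0,0],"translation": [0,0,-0.03],"fingers": 80}

```text
clock: 30.22
tcp_pos: [0.463, 0.1936, 0.1667]
ee_rot: [179.7, -0.1, 90.0]
force: [0.8, -0.1, -0.1]
gripper_width: 0.0699
finger_force: 0.0
```

Request:
jog_arm:
  plan:
    - {"angular": [0,0,0],"translation": [-0.02,0,0],"fingers": 80}
    - {"angular": [0,0,0],"translation": [0,0,0],"fingers": 80}
    - {"angular": [0,0,0],"translation": [0,0,0],"fingers": 80}

```text
clock: 30.6
tcp_pos: [0.4619, 0.1736, 0.1622]
ee_rot: [-180.0, -0.0, 90.0]
force: [0.5, -0.8, -0.1]
gripper_width: 0.07
finger_force: 0.0
```

```bash
python3 d.py LMR
python3 - <<'E'
from h import *
S=imaging.get_calibration("scene"); b=imaging.snapshot("scene"); old=cv2.imread("pics/m_s.png"); t=imaging.snapshot("top"); t0=cv2.imread("pics/t.png")
for z in(.03,.0525,.065,.075,.085,.0975,.11,.117,.122,.127):
  x,y=map(int,proj(S,(.611,.2338,z))); y+=2; f=lambda i:i[y-1:y+2,x-3:x+4].mean().round(); print(z,f(old),f(b))
T=imaging.get_calibration("top")
for n,(u,v) in dict(tape=(217,155),jar=(300,130),spanner=(370,265)).items(): print(n,cv2.absdiff(t,t0)[v-20:v+20,u-20:u+20].mean())
E
```

```text
30.6 [0.4619 0.1736 0.1622] [ 0.5 -0.8 -0.1]
L [([16, 0], 64), ([86, 18], 375), ([37, 75], 390)]
M [([89, 18], 377), ([63, 19], 372), ([37, 20], 379), ([78, 74], 776), ([39, 75], 401)]
R [([91, 18], 377), ([67, 47], 381), ([42, 75], 386)]
0.03 212.0 205.0
0.0525 224.0 195.0
0.065 218.0 205.0
0.075 219.0 216.0
0.085 223.0 194.0
0.0975 225.0 192.0
0.11 220.0 184.0
0.117 217.0 178.0
0.122 214.0 182.0
0.127 213.0 204.0
tape 2.3841666666666668
jar 2.3779166666666667
spanner 29.636041666666667
```

Wheels read 2, 6 and 3, both sleeves are stacked in the tube, and the arm is clear.

```bash
python3 -c "
from rig import manip; print(manip.hand_in())"
```

```text
the job is handed in; nothing more can be done
None
```

I handed the job in: both steel sleeves are stacked in the feed tube and the wheels read 2 - 6 - 3. The arm never went near the jar, tape or spanner, but it blocked my final camera check of the spanner.

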